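# Index the heatsink fixture and load its empty nest

### The arm

A 6-joint arm with a two-finger parallel gripper is mounted at the origin on the work surface. World frame = base frame: x ahead of the robot, y to its left, z up, the work surface at z = 0. Lengths are in m, angles in degrees, forces in N, time in s.
With the tool pointing down it reaches from about 0.4 to 0.825 m from the base axis. Payload 7 kg.
Tool frame: the origin (TCP) lies at the very end of the fingers, on their centre line; the grasp point (between the pads) lies 19 mm behind it (r.hold_point_z is the distance from the TCP to the grasp point, in m); z points along the fingers, y is the direction in which the jaws open and shut (so a half turn about z gives the same grasp; the last joint's range is limited). The gripper opens to 88 mm and grips with 3 to 60 N. Pads are 19 mm wide; open, the fingers measure 130 mm over their backs; the gripper's body (78 mm by 193 mm) begins 47 mm behind the grasp point.
Start: joints at [92.768, 20.546, 0.682, 0, -70.136, -16.507], TCP at [0.16, 0.656, 0.227] pointing down, gripper open.
Joint ranges: [-176.03, 176.03], [-82.01, 121.73], [-58.28, 71.71], [-173.87, 95.51], [-174.79, -0.11], [-173.66, 173.66]. Speed limits (degrees/s): [136.94, 136.94, 172.46, 180, 180, 180].

### API

Orientations are given as [roll, pitch, yaw] about the fixed x, y, z axes, in that order (R = Rz(yaw) Ry(pitch) Rx(roll)).
In Python, from plant import r gives the robot as it stands. The module is installed in compiled form; this text tells all that it offers.
- The arm moves only by the shell command python3 -m inch 'ROWS' [FORCE]. ROWS is text: rows parted by semicolons, each of 7 numbers parted by spaces: the shift along the tool's x, y, z in m, then the turn, a rotation vector about the tool's x, y, z in rad, then the opening, from 0 (shut) to 1 (fully open). In form: tx ty tz ax ay az jaw; .... A call has 1 to 20 rows; each row shifts and turns the commanded pose from where the row before left it, along the tool's axes as they then stand; what a row does not reach is not made up. A row lasts 1/12 s, in which the tool goes at most 41.7 mm and 7.16 degrees, less where a joint would pass 70% of its speed; a pose out of reach is approached as far as the arm can. A call with a gripper value outside its range is refused whole. The fingers move at their own pace and stop on an object; FORCE is the grip in N (left out, the last holds). Time passes only in rows, so rows that do not move let the fingers close. It gives the time, the measured TCP pose, the force and the opening at its end, in the units of the state.
- r.get_state(): the state, without advancing time (a new reading comes with each control period).
- r.capture(name): name is "scene" or "side" or "wrist"; returns the picture (400x640x3 uint8, red, green, blue); there is no depth.
- r.camera_params(name): a dict with "vfov" (degrees; the focal length in pixels is half the picture's height over the tangent of half this angle, whatever the lens; pixels are square), "cx", "cy" (the principal point, pixels), "distortion" ([k1, k2, p1, p2, k3] as OpenCV has them; the pictures are not rectified), "R" (3x3) and "t" (3): a world point X has camera coordinates R X + t. Camera axes: x right, y down, z forward; pixel columns grow to the right and rows downward; lengths in m; the calibration is good to about 2 mm. A picture is of the moment at which its call begins: read the wrist's pose just before it. camera_params takes no time and is no camera call; for the wrist camera it gives the pose at the moment of the call.
- r.close_job(): hands the job in, once; it reports no verdict.
Trained networks look in the newest picture that a camera, given by its name, has taken for a name from the list of things; names that differ only in an ending like _2 or _b are one class to them, and where a whole thing is asked for, a point or a joint stands for the part that bears it (a point fixed in the world has none). Each returns a list of dicts, best first, with "p" (0 to 1); they miss things now and then, are a little off and sometimes report something else, mostly with a low value. They report only what shows in the picture. A call takes as long as a camera call. They do not tell look-alikes from the thing itself.
- r.recognise(target, camera): "xy" ([column, row] in pixels, amid what is visible of it).
The state is a dict: "time_s": time; "joints": joint angles; "qd": joint speeds; "joint_torque": joint torques, N m; "tcp_pos": TCP position; "eef_rot": TCP orientation; "contact_force": force on the tool from outside, world axes, zero at the start; "moment": the same for the moment, N m; "gripper_width": finger opening in m.
Only numpy, scipy, OpenCV 4.12 (cv2) and the standard library are available. Lean on these libraries where they do the work, as an engineer would, in place of code of your own. Each camera call takes 0.05 s, during which the arm holds its last target.

### The job

Turn the six-station indexing table exactly one position anticlockwise (seen from above) by one of its upright posts, and let go so that it rests in its detent with the empty nest at the pointer. Then load the small loose heatsink into that nest: tilt one short edge of its flange under the overhanging lip, then level it so that it lies flat and fully home on the nest floor, and let go. Leave the other things on the bench where they are, and do not turn the table past the next position or back.

Things in the scene. Friction and masses are not known exactly. Their poses are not given: they have to be found in the camera images.
- rotor (a joint): Angle of the round aluminium table plate, 324 mm across, about its vertical axis; 0 at the start, grows anticlockwise seen from above. Detents every 1.047 rad (60 degrees). A post needs up to about 5 to 8 N sideways to leave a detent; past half a step the table is drawn on into the next one, and let go it settles in about a second.
- rotor_axis (a point): Point on the table's axis, on its top face (deck), 57 mm above the bench. Six black nests stand on the deck, centres 100 mm from the axis: five hold fixed (clamped) heatsinks like the loose one, one is empty.
- pointer (a point): Top of the fixed steel pointer on the grey base, 180 mm from the axis on the robot's side, 46 mm above the bench. It marks the loading station. The empty nest starts one position (60 degrees) before it and comes to it by one anticlockwise step.
- post_mid (a point): Round upright steel post on the table, 16 mm diameter, 46 mm tall above the deck, 150 mm from the axis, midway between two nests; at the start 30 degrees anticlockwise of the pointer (its twin stands opposite, on the far side). The point lies on the post's centre line, 31 mm above the deck. It moves with the table.
- nest_floor (a point): Centre of the floor of the empty nest, level with the deck. x points outward from the table's axis, towards the lip; z up. The cavity is 67 mm long in x (-33.5 to +33.5) and 55 mm wide in y. Inner and side walls are 6 mm thick and 6 mm high. Outer wall: x = +33.5 to +41.5, 12 mm high; it carries the lip.
- lip_edge (a point): Middle of the lip's free edge, on its underside: 24 mm outward of the nest's centre, 9 mm above the nest floor; same axes as the nest. The lip is 3 mm thick and overhangs the outer 9.5 mm of the cavity over its whole width. The opening left from above is 57.5 mm long, so the heatsink cannot be put in flat.
- sink_mid (a point): The small loose aluminium heatsink on the bench: flange 64 mm (x) by 52 mm (y), 4 mm thick, with a central block of fins 36 mm (x) by 24 mm (y), up to 38 mm above the underside. The point is its centre, 19 mm above the underside; z up out of the fins. Grasp it across the 24 mm of the fins. Either short (52 mm) edge can go under the lip. 0.1 to 0.2 kg.
- big_sink: Larger, lower heatsink, flange 86 x 76 mm, 30 mm tall, lying near the small one: leave it. Origin: centre of its underside.
- fan: Black case fan 120 x 120 x 25 mm, bystander. Origin: centre of underside.
- screw_tub: White open tub, 68 mm across, 35 mm tall, bystander. Origin: centre of underside.
- driver: Screwdriver lying on the bench, 190 mm long, bystander.
- memory: Green memory module lying flat, 133 x 31 x 6 mm, bystander. Origin: centre of underside.
- ssd: Flat black drive 100 x 70 x 7 mm, bystander. Origin: centre of underside.
There are look-alikes about, which are no part of the job. What is shaped like the part that bears sink_mid but orange or purple is not meant.

How it is judged (in metres and radians):
On the way, in this order (a step that is already met when the one before it is completed fails the run):
1. the table has been turned one position anticlockwise and let go: it rests in the next detent (value of joint rotor between 0.987 and 1.107 rad and velocity of joint rotor between -0.05 and 0.05 rad/s and contact force between the fingers and anything else below 0.5 N), for 0.3 s.
2. the heatsink lies flat on the floor of the nest, under the lip (horizontal distance between sink_mid and nest_floor below 0.005 m and z of sink_mid in the frame of nest_floor between 0.015 and 0.0215 m and angle between sink_mid's own z axis and vertical below 0.05 rad and angle between the x axis of sink_mid and the x axis of nest_floor, either way round below 0.12 rad), for 0.2 s.
At the end, for the whole second after the job is handed in: The table rests 1.047 rad (within 0.06) anticlockwise of its start; the small heatsink lies released in the nest under the lip: centre within 5 mm of the nest centre, underside within 2.5 mm of the floor, level within 0.05 rad, x along the nest x (either way) within 0.12 rad (all of step 2 and value of joint rotor between 0.987 and 1.107 rad); the robot touches nothing.
It fails at once if the table is turned past the next position (value of joint rotor above 1.5 rad).
It fails at once if the table is turned back clockwise by half a position or more (value of joint rotor below -0.5 rad).
It fails at once if another thing on the bench is moved more than 30 mm (distance of any of big_sink, fan, screw_tub, driver, memory, ssd from where it was at the start of the episode above 0.03 m).
It also fails if it takes over 61 s, if anything falls off the work surface, if the arm or the gripper's body presses on something with over 40 N, if the wrist force passes 120 N, or if a joint passes its speed limit or range.

## Working session

There is one attempt and no reset: what is moved stays moved. The work goes in short steps, Python scripts to look and compute and a shell command to move; the robot and the scene stay as the last step left them, time stands still between calls to the robot, and variables do not carry over. Pictures are saved under pics/ and viewed, and the job is handed in when it is done.

```bash
mkdir -p pics; ls; python3 - <<'E'
from plant import r
import cv2
print(r.get_state())
for c in ["scene","side","wrist"]:
    im=r.capture(c); cv2.imwrite(f"pics/{c}0.png",im[:,:,::-1])
    p=r.camera_params(c); print(c,p)
    for t in ["sink_mid","post_mid","pointer","nest_floor","lip_edge","rotor_axis","big_sink","fan","screw_tub","driver"]:
        try:
            print(t,[(d['xy'],round(d['p'],2)) for d in r.recognise(t,c)][:4])
        except Exception as e: print(t,e)
print(r.get_state()['time_s'])
E
```

```text
pics
{'time_s': 0.0, 'joints': array([ 9.27698320e+01,  2.05919026e+01,  6.34620206e-01, -2.00179304e-02,
       -7.01341163e+01, -1.65076696e+01]), 'qd': array([-0.05906113,  0.03592547, -0.0518447 , -0.00694029, -0.05105843,
       -0.03843242]), 'joint_torque': array([ 4.15470122e-04, -5.82717884e+01,  2.93056834e+01,  6.99736968e+00,
        6.95154449e-03, -1.45626946e-04]), 'tcp_pos': array([0.16019973, 0.65522898, 0.22562414]), 'eef_rot': array([ 1.79907021e+02, -7.93040469e-03, -1.37446487e+01]), 'contact_force': array([ 0.45827613,  0.48288882, -0.63796354]), 'moment': array([ 0.01359465, -0.00932516,  0.01626997]), 'gripper_width': 0.08756449840424764}
scene {'vfov': 56.30296919774764, 'cx': 312.7855381665074, 'cy': 200.1360762997729, 'distortion': array([-0.068927,  0.      ,  0.      ,  0.      ,  0.      ]), 'R': array([[ 0.89425992,  0.44733248, -0.01388697],
       [ 0.34324506, -0.70543036, -0.62012163],
       [-0.28719683,  0.54978329, -0.78438276]]), 't': array([-0.48155949, -0.17961046,  1.20254544])}
sink_mid [([283.4, 392.1], 0.9), ([191.3, 375.0], 0.84), ([300.
[... 1197 characters left out ...]
([311.2, 299.3], 0.64)]
fan [([287.1, 124.4], 0.96), ([369.3, 284.2], 0.36)]
screw_tub [([406.5, 230.8], 0.97), ([320.8, 164.3], 0.66)]
driver [([331.5, 343.8], 0.8)]
wrist {'vfov': 69.91136847555636, 'cx': 318.2416000451202, 'cy': 197.3121465649575, 'distortion': array([-0.03766747,  0.        ,  0.        ,  0.        ,  0.        ]), 'R': array([[-2.38727960e-01, -9.71086480e-01,  9.54654710e-05],
       [-9.27802352e-01,  2.28116186e-01,  2.95204677e-01],
       [-2.86691047e-01,  7.03850371e-02, -9.55434032e-01]]), 't': array([ 0.67453447, -0.0378196 ,  0.39017609])}
sink_mid []
post_mid []
pointer []
nest_floor []
lip_edge []
rotor_axis []
big_sink []
fan []
screw_tub []
driver []
1.65
```

View pics/scene0.png

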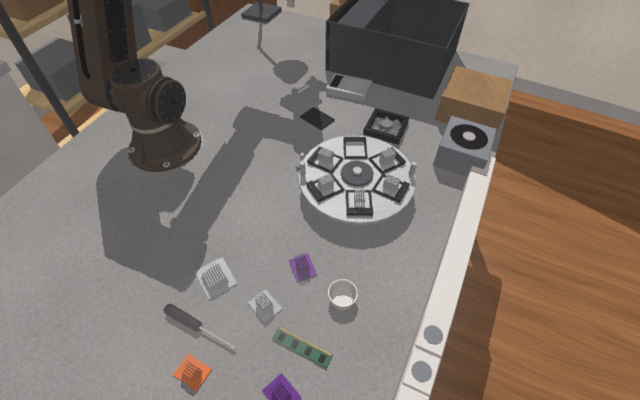

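View pics/side0.png

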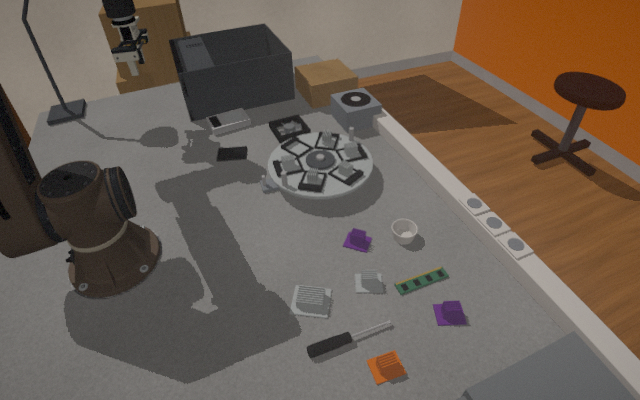

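View pics/wrist0.png

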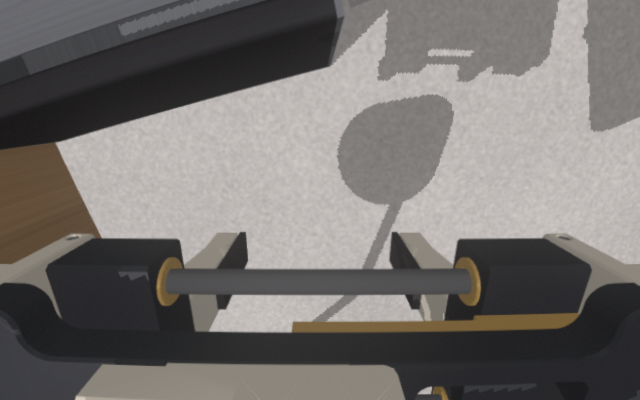

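```bash
cat > h.py <<'E'
import numpy as np, cv2
def K(p):
    f=200/np.tan(np.radians(p['vfov']/2)); return np.array([[f,0,p['cx']],[0,f,p['cy']],[0,0,1.]])
def proj(p,X):
    X=np.atleast_2d(np.array(X,float)); return cv2.projectPoints(X,cv2.Rodrigues(p['R'])[0],p['t'],K(p),p['distortion'])[0][:,0]
def ray(p,xy):
    u=cv2.undistortPoints(np.array([[xy]],float),K(p),p['distortion'])[0,0]
    return -p['R'].T@p['t'], p['R'].T@np.array([u[0],u[1],1])
def onz(p,xy,z):
    o,d=ray(p,xy); return o+d*(z-o[2])/d[2]
def tri(obs):
    A=[];b=[]
    for p,xy in obs:
        o,d=ray(p,xy); d/=np.linalg.norm(d); P=np.eye(3)-np.outer(d,d); A.append(P);b.append(P@o)
    return np.linalg.lstsq(np.vstack(A),np.hstack(b),rcond=None)[0]
E
python3 - <<'E'
from h import *
from plant import r
s=r.camera_params("scene");w=r.camera_params("side")
def sh(n,im,b,k):
    x0,y0,x1,y1=b; cv2.imwrite(n,cv2.resize(im[y0:y1,x0:x1],None,fx=k,fy=k,interpolation=cv2.INTER_CUBIC))
a=cv2.imread("pics/scene0.png");b=cv2.imread("pics/side0.png")
sh("pics/s_t.png",a,(290,125,425,225),5.5)
sh("pics/w_t.png",b,(250,110,385,210),5.5)
sh("pics/s_k.png",a,(235,240,315,330),6)
sh("pics/w_k.png",b,(340,220,430,300),6)
print(tri([(s,[357,172]),(w,[320.5,158])]), onz(s,[265,305],.019),onz(w,[369,283],.019))
print(tri([(s,[265,305]),(w,[369,283])]))
for n,x in dict(big=([214,277],[311,300]),pur=([302,266],[358,239]),tub=([342,294],[404,231])).items(): print(n,tri([(s,x[0]),(w,x[1])]))
E
```

```text
[0.62585003 0.09821825 0.06975256] [ 0.58062893 -0.32581867  0.019     ] [ 0.57055571 -0.33264967  0.019     ]
[ 0.57621916 -0.32219145  0.0034553 ]
big [ 0.43077407 -0.31748966  0.01121504]
pur [ 0.60874193 -0.19844299  0.01592758]
tub [ 0.72728482 -0.22768345  0.0254347 ]
```

View pics/s_t.png

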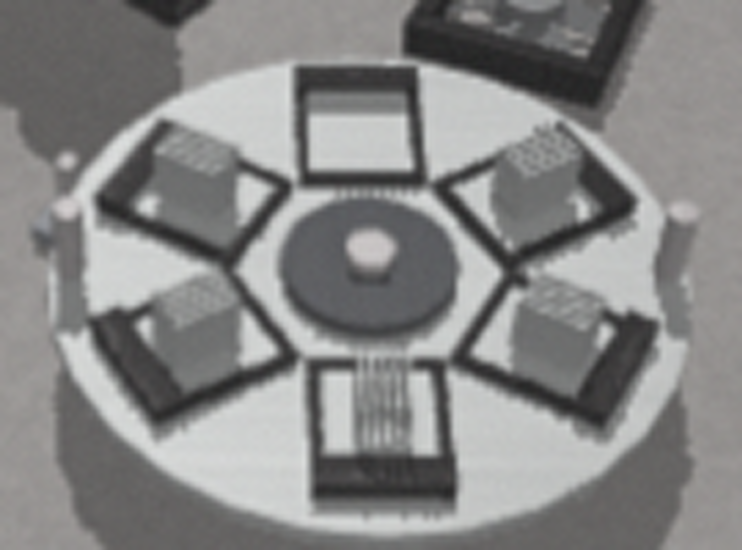

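View pics/w_t.png

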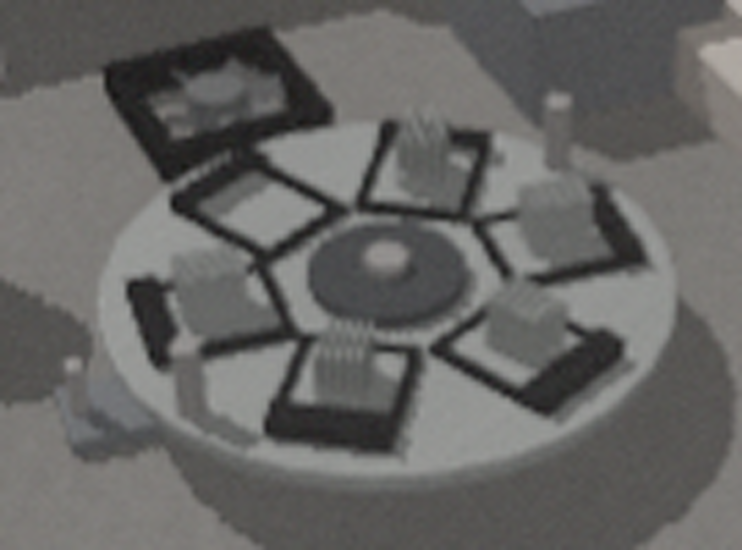

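View pics/s_k.png

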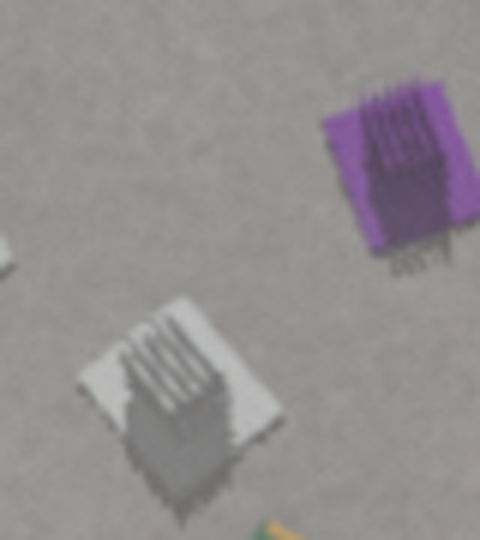

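View pics/w_k.png

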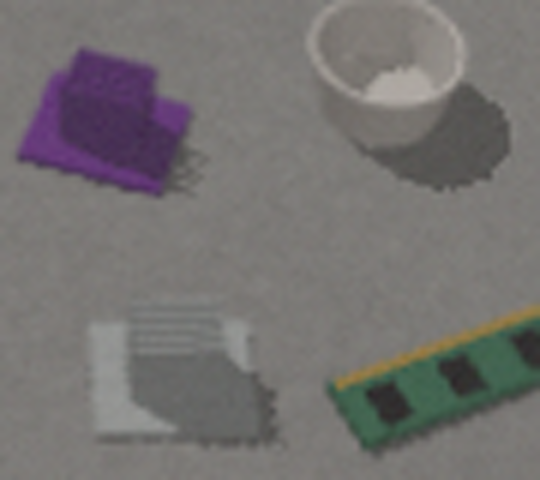

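```bash
python3 - <<'E'
from h import *
from plant import r
from scipy.optimize import least_squares
s=r.camera_params("scene");w=r.camera_params("side")
cs=lambda x,y:[290+(x+.5)/5.5-.5,125+(y+.5)/5.5-.5]
cw=lambda x,y:[250+(x+.5)/5.5-.5,110+(y+.5)/5.5-.5]
obs=dict(A=(cs(65,210),cw(186,354),.103),B=(cs(684,212),cw(558,103),.103),P=(cs(67,160),cw(73,366),.046))
for n,(a,b,z) in obs.items(): print(n,tri([(s,a),(w,b)]),onz(s,a,z),onz(w,b,z))
# model: axis x,y, pointer angle
def m(q):
    x,y,t,dz=q; f=lambda R,a,z:[x+R*np.cos(a),y+R*np.sin(a),z+dz]
    d=np.pi/6
    return np.array([f(.15,t+d,.103),f(.15,t+d+np.pi,.103),f(.18,t,.046)])
def res(q):
    X=m(q); e=[]
    for X1,k in zip(X,"ABP"):
        e+=list(proj(s,X1)[0]-obs[k][0]);e+=list(proj(w,X1)[0]-obs[k][1])
    return np.array(e)
best=None
for t in np.radians([150,180,-150]):
    o=least_squares(res,[.626,.1,t,0]); 
    if best is None or o.cost<best.cost: best=o
print(best.x,np.degrees(best.x[2]),np.degrees(np.arctan2(-best.x[1],-best.x[0])),res(best.x).round(1)); print(m(best.x))
# draw overlay
q=best.x
for n,p,im in(("s",s,cv2.imread("pics/scene0.png")),("w",w,cv2.imread("pics/side0.png"))):
    pts=[]
    box=(290,125) if n=="s" else (250,110)
    big=cv2.resize(im[box[1]:box[1]+100,box[0]:box[0]+135],None,fx=5.5,fy=5.5,interpolation=cv2.INTER_CUBIC)
    a=np.linspace(0,2*np.pi,90)
    L=[np.c_[q[0]+.162*np.cos(a),q[1]+.162*np.sin(a),0*a+.057]]
    for k in range(6):
        t=q[2]-k*np.pi/3; c,sn=np.cos(t),np.sin(t)
        cor=np.array([[-.0335,-.0275,0],[.0335,-.0275,0],[.0335,.0275,0],[-.0335,.0275,0],[-.0335,-.0275,0]])
        X=cor[:,0]+.1;L.append(np.c_[q[0]+c*X-sn*cor[:,1],q[1]+sn*X+c*cor[:,1],.057+0*X])
    for l in L:
        u=((proj(p,l)-box+.5)*5.5).astype(int); cv2.polylines(big,[u],False,(0,0,255),1)
    cv2.imwrite(f"pics/ov_{n}.png",big)
E
```

```text
A [0.48832823 0.03514584 0.1008849 ] [0.48875234 0.03452913 0.103     ] [0.48776792 0.03120171 0.103     ]
B [0.7601603  0.1659056  0.10193965] [0.76020571 0.16506894 0.103     ] [0.75937713 0.1641267  0.103     ]
P [0.4451825  0.11532218 0.0461798 ] [0.44488773 0.11587376 0.046     ] [0.44526596 0.11507414 0.046     ]
[ 6.24322908e-01  1.00346343e-01 -3.22062778e+00 -7.25936415e-04] -184.52837892861086 -170.8690422461898 [ 0.3 -0.1 -0.1 -0.9 -0.2  0.2 -0.   0.1 -0.2  0.5 -0.   0.3]
[[0.48890315 0.03583675 0.10227406]
 [0.75974267 0.16485594 0.10227406]
 [0.44488481 0.11455786 0.04527406]]
```

View pics/ov_s.png

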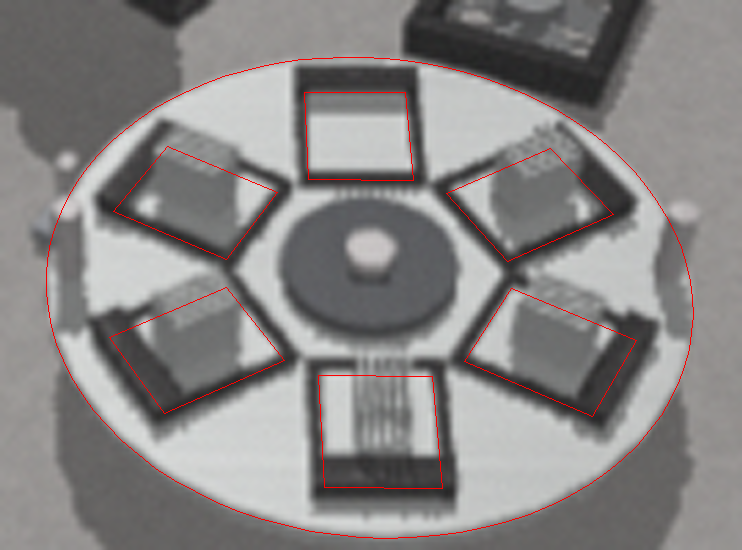

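View pics/ov_w.png

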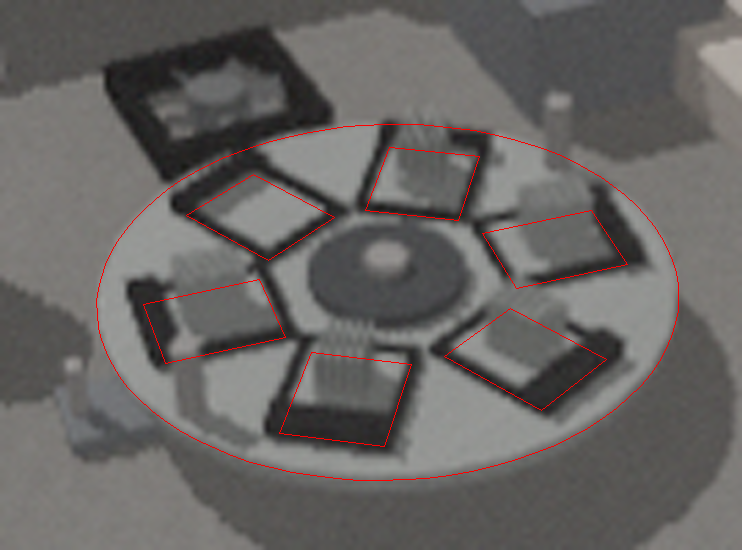

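```bash
python3 - <<'E'
from h import *
from plant import r
s=r.camera_params("scene");w=r.camera_params("side")
print("box base",onz(s,[327,72],0),onz(s,[443,96],0),onz(w,[188,116],0),onz(w,[294,83],0))
print("box top",tri([(s,[327,32]),(w,[171,48])]),tri([(s,[447,70]),(w,[292,42])]))
c6=lambda o,x,y:[o[0]+(x+.5)/6-.5,o[1]+(y+.5)/6-.5]
S=[c6((235,240),*q) for q in((80,380),(183,298),(285,417))]
W=[c6((340,220),*q) for q in((90,325),(248,320),(97,443),(275,440))]
a=[onz(s,q,.003)for q in S];b=[onz(w,q,.003)for q in W]
print(np.round(a,4));print(np.round(b,4))
print(np.linalg.norm(a[0]-a[1]),np.linalg.norm(a[1]-a[2]),np.degrees(np.arctan2(*(a[1]-a[0])[1::-1])),np.degrees(np.arctan2(*(a[2]-a[1])[1::-1])))
E
```

```text
box base [0.3002414  0.60030241 0.        ] [0.74602224 0.64676127 0.        ] [0.2832718  0.65950943 0.        ] [0.76254302 0.74795169 0.        ]
box top [0.31173306 0.53551255 0.2618992 ] [0.72571019 0.53715303 0.22000872]
[[ 0.5373 -0.3344  0.003 ]
 [ 0.5554 -0.2869  0.003 ]
 [ 0.6158 -0.3119  0.003 ]]
[[ 0.5569 -0.2852  0.003 ]
 [ 0.6169 -0.3086  0.003 ]
 [ 0.5349 -0.3368  0.003 ]
 [ 0.599  -0.3632  0.003 ]]
0.05080507294508728 0.06532945069321272 69.05021814173728 -22.447937650760316
```

```bash
python3 -m inch '.017 .0275 0 0 0 0 .5;.017 .0275 0 0 0 0 .5;.017 .0275 0 0 0 0 .5;.017 .0275 0 0 0 0 .5;.017 .0275 0 0 0 0 .5;.017 .0275 0 0 0 0 .5;.017 .0275 0 0 0 0 .5;.0267 .0255 0 0 0 0 .5;.0267 .0255 0 0 0 0 .5;.0267 .0255 0 0 0 0 .5;.0267 .0255 0 0 0 0 .5;.0267 .0255 0 0 0 0 .5;.0267 .0255 0 0 0 0 .5;.0267 .0255 0 0 0 0 .5;.0267 .0255 0 0 0 0 .5;.0267 .0255 0 0 0 0 .5;.0267 .0255 0 0 0 0 .5;.0267 .0255 0 0 0 0 .5;.0267 .0255 0 0 0 0 .5;.0267 .0255 0 0 0 0 .5'
```

```text
time_s: 3.32
tcp_pos: [0.4894, 0.0341, 0.227]
eef_rot: [-180.0, -0.0, -13.7]
contact_force: [1.0, 0.6, -0.2]
gripper_width: 0.0438
```

```bash
python3 -m inch '0 0 0 0 0 .123 .5;0 0 0 0 0 .123 .5;0 0 0 0 0 .123 .5;0 0 0 0 0 .123 .5;0 0 0 0 0 .123 .5;0 0 0 0 0 .123 .5;0 0 0 0 0 .123 .5;0 0 0 0 0 .123 .5;0 0 0 0 0 .123 .5;0 0 0 0 0 .123 .5;0 0 0 0 0 .123 .5;0 0 0 0 0 .123 .5;0 0 0 0 0 .123 .5;0 0 0 0 0 .123 .5;0 0 0 0 0 .123 .5;0 0 0 0 0 .123 .5;0 0 0 0 0 .123 .5;0 0 0 0 0 .123 .5;0 0 0 0 0 .123 .5;0 0 0 0 0 .122 .5'; python3 - <<'E'
from h import *
from plant import r
print(r.get_state()['joints'])
im=r.capture("wrist"); p=r.camera_params("wrist"); print(r.recognise("post_mid","wrist"))
print(proj(p,[[.489,.0358,.103],[.489,.0358,.057]]))
cv2.imwrite("pics/wr1.png",im[:,:,::-1])
E
```

```text
time_s: 4.98
tcp_pos: [0.4887, 0.036, 0.2267]
eef_rot: [-180.0, 0.0, -155.0]
contact_force: [0.2, 0.7, -0.7]
gripper_width: 0.0439
[ 2.72538551e+01  2.86474580e+00 -2.19921153e+01  1.18787366e-03
 -6.51204642e+01 -9.22305009e+01]
[{'xy': [317.0, 223.4], 'p': 0.67}]
[[318.29137064 191.75257172]
 [318.29086365 180.9046055 ]]
```

View pics/wr1.png

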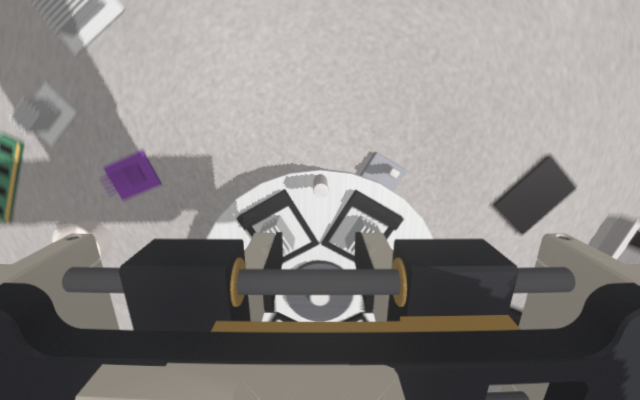

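```bash
python3 - <<'E'
from h import *
im=cv2.imread("pics/wr1.png")
cv2.imwrite("pics/wr1z.png",cv2.resize(im[150:240,250:390],None,fx=5.5,fy=5.5,interpolation=cv2.INTER_CUBIC))
E
```

```text
(no output)
```

View pics/wr1z.png

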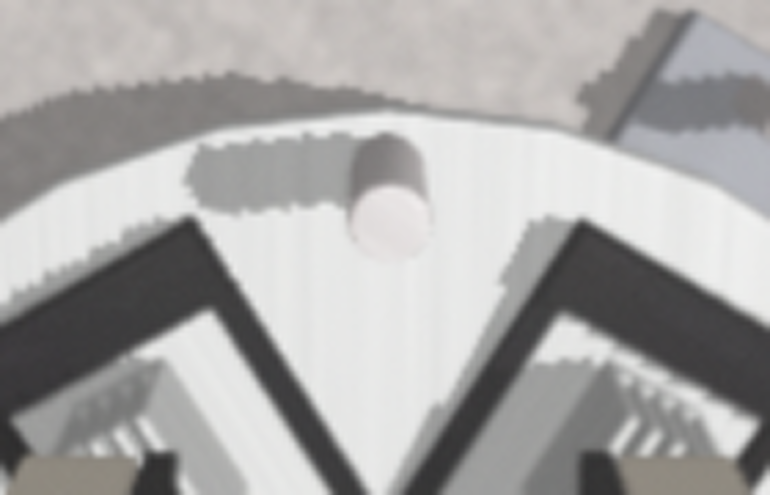

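```bash
python3 -m inch '0 0 .03 0 0 0 .5;0 0 .03 0 0 0 .5;0 0 .03 0 0 0 .5;0 0 .03 0 0 0 .5;0 0 .028 0 0 0 .5;0 0 0 0 0 0 .5' && python3 -m inch '-.0002 -.00785 0 0 0 -.05236 .5;-.0002 -.00785 0 0 0 -.05236 .5;-.0002 -.00785 0 0 0 -.05236 .5;-.0002 -.00785 0 0 0 -.05236 .5;-.0002 -.00785 0 0 0 -.05236 .5;-.0002 -.00785 0 0 0 -.05236 .5;-.0002 -.00785 0 0 0 -.05236 .5;-.0002 -.00785 0 0 0 -.05236 .5'
```

```text
time_s: 5.58
tcp_pos: [0.4853, 0.0347, 0.074]
eef_rot: [180.0, -0.5, -154.4]
contact_force: [-1.2, 0.2, 0.2]
gripper_width: 0.044
time_s: 6.25
tcp_pos: [0.5265, -0.0128, 0.0796]
eef_rot: [179.9, 0.1, -130.3]
contact_force: [-1.2, 9.2, -3.4]
gripper_width: 0.0437
```

```bash
python3 -m inch '-.0002 -.00785 0 0 0 -.05236 .5;-.0002 -.00785 0 0 0 -.05236 .5;-.0002 -.00785 0 0 0 -.05236 .5;-.0002 -.00785 0 0 0 -.05236 .5;-.0002 -.00785 0 0 0 -.05236 .5;-.0002 -.00785 0 0 0 -.05236 .5;-.0002 -.00785 0 0 0 -.05236 .5;-.0002 -.00785 0 0 0 -.05236 .5;-.0002 -.00785 0 0 0 -.05236 .5;-.0002 -.00785 0 0 0 -.05236 .5;-.0002 -.00785 0 0 0 -.05236 .5;-.0002 -.00785 0 0 0 -.05236 .5;0 0 0 0 0 0 .5;0 0 0 0 0 0 .5;0 0 0 0 0 0 .5;0 0 0 0 0 0 .5;0 0 0 0 0 0 .5;0 0 0 0 0 0 .5'; python3 - <<'E'
from h import *
from plant import r
for c in("scene","side"):
    im=r.capture(c)[:,:,::-1]; b=(290,125) if c=="scene" else (250,110)
    cv2.imwrite(f"pics/{c}2.png",im); cv2.imwrite(f"pics/{c}2z.png",cv2.resize(im[b[1]:b[1]+100,b[0]:b[0]+135],None,fx=5.5,fy=5.5,interpolation=cv2.INTER_CUBIC))
print(r.get_state()['contact_force'])
E
```

```text
time_s: 7.75
tcp_pos: [0.6118, -0.0493, 0.0788]
eef_rot: [-180.0, 0.0, -94.6]
contact_force: [0.1, 0.2, -0.6]
gripper_width: 0.044
[ 0.25707046 -0.77396019 -0.64893381]
```

View pics/scene2z.png

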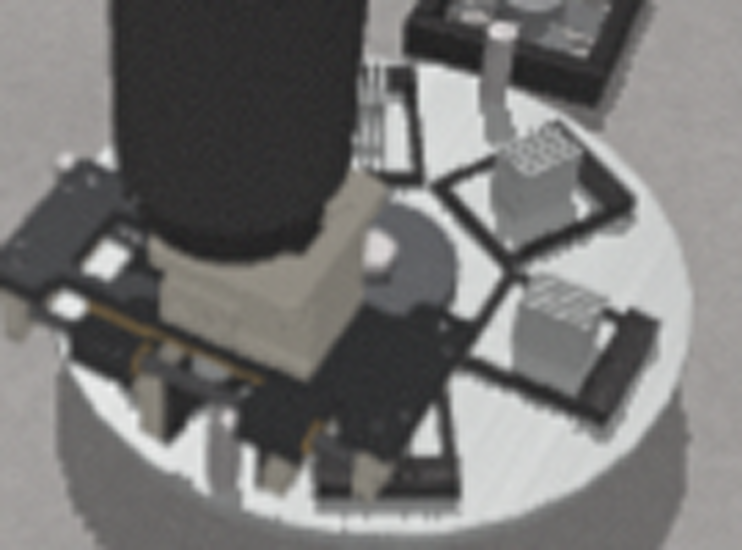

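View pics/side2z.png

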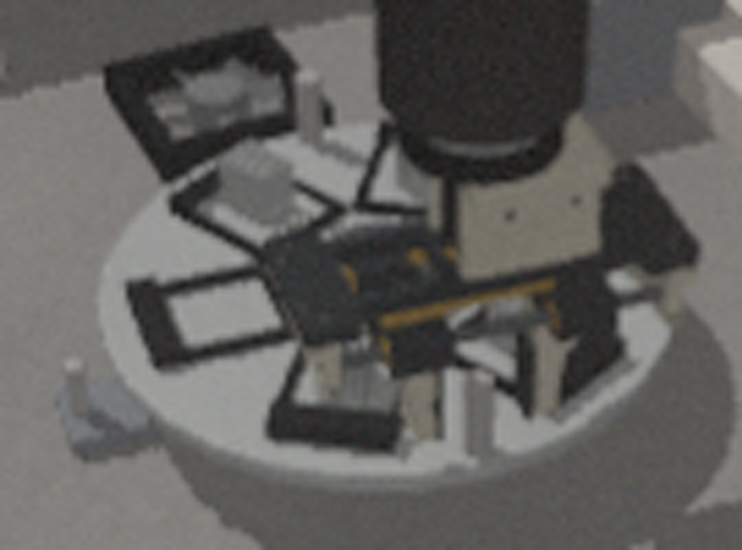

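```bash
python3 -m inch '0 0 -.02 0 0 0 .5;0 0 -.035 0 0 0 .5;0 0 -.035 0 0 0 .5;0 0 -.03 0 0 0 .5;.0308 .0136 0 0 0 0 .7;.0308 .0136 0 0 0 0 .7;.0308 .0136 0 0 0 0 .7;.0308 .0136 0 0 0 0 .7;.0308 .0136 0 0 0 0 .7;.0308 .0136 0 0 0 0 .7;.0308 .0136 0 0 0 0 .7;.0308 .0136 0 0 0 0 .7' && python3 -m inch '0 0 0 0 0 -.115 .7;0 0 0 0 0 -.115 .7;0 0 0 0 0 -.115 .7;0 0 0 0 0 -.115 .7;0 0 0 0 0 -.115 .7;0 0 0 0 0 -.115 .7;0 0 0 0 0 -.115 .7;0 0 0 0 0 -.115 .7;0 0 0 0 0 -.115 .7;0 0 0 0 0 -.115 .7;0 0 0 0 0 -.115 .7;0 0 0 0 0 0 .7'; python3 - <<'E'
from h import *
from plant import r
for c in("scene","side"):
    im=r.capture(c)[:,:,::-1]; b=(290,125) if c=="scene" else (250,110)
    cv2.imwrite(f"pics/{c}3.png",im); cv2.imwrite(f"pics/{c}3z.png",cv2.resize(im[b[1]:b[1]+100,b[0]:b[0]+135],None,fx=5.5,fy=5.5,interpolation=cv2.INTER_CUBIC))
st=r.get_state();im=r.capture("wrist"); p=r.camera_params("wrist"); np.save("wr3.npy",p,allow_pickle=True)
print(st['tcp_pos'],st['eef_rot'],st['joints'],r.recognise("sink_mid","wrist"),proj(p,[.5763,-.3230,.019]))
cv2.imwrite("pics/wr3.png",im[:,:,::-1])
E
```

```text
time_s: 8.85
tcp_pos: [0.4826, -0.2874, 0.1988]
eef_rot: [-180.0, -0.0, -94.6]
contact_force: [1.2, 0.1, -0.0]
gripper_width: 0.0612
time_s: 9.85
tcp_pos: [0.4835, -0.2861, 0.1985]
eef_rot: [180.0, 0.0, -21.9]
contact_force: [0.0, 0.4, 0.5]
gripper_width: 0.0614
[ 0.48356134 -0.28611719  0.19854196] [ 1.79999211e+02  5.93771367e-03 -2.23731956e+01] [-1.06527137e+01  1.11298247e+01 -1.61522293e+01 -4.87810718e-04
 -6.27239202e+01  7.82797417e+01] [{'xy': [318.8, 90.0], 'p': 0.79}, {'xy': [491.1, 74.8], 'p': 0.57}, {'xy': [207.6, 111.0], 'p': 0.56}] [[316.60925646  90.72583142]]
```

View pics/wr3.png

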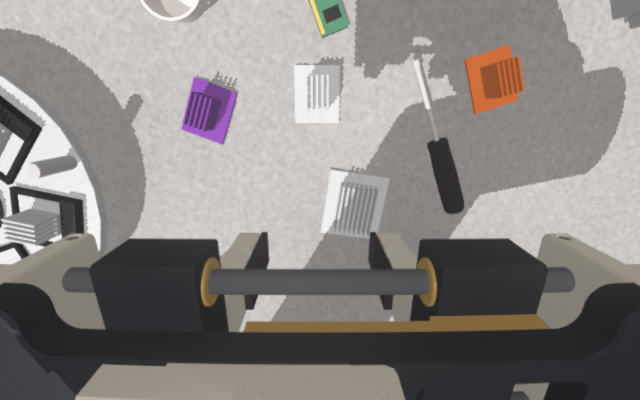

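View pics/side3z.png

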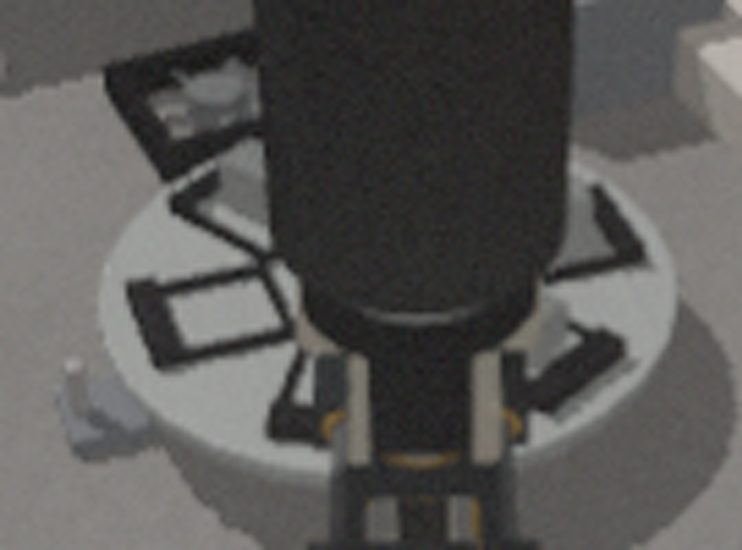

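View pics/scene3z.png

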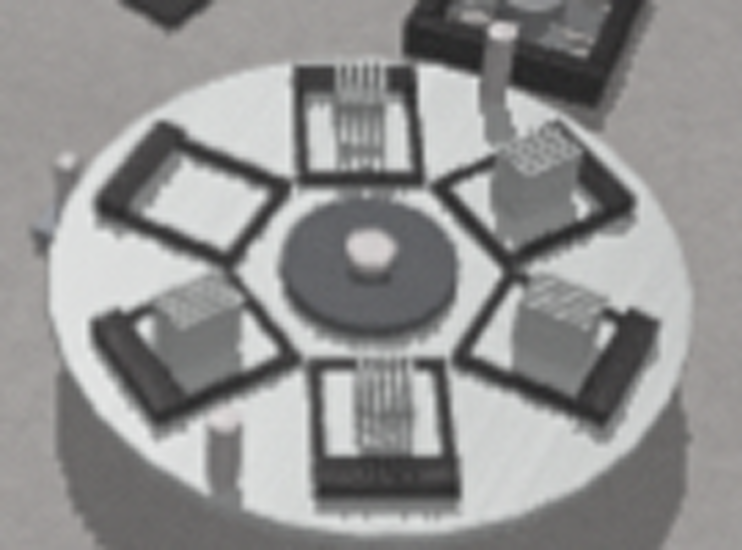

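```bash
python3 - <<'E'
from h import *
im=cv2.imread("pics/wr3.png");p=np.load("wr3.npy",allow_pickle=True).item()
b=(275,45); big=cv2.resize(im[45:140,275:365],None,fx=6,fy=6,interpolation=cv2.INTER_CUBIC)
def box(c,yaw,hx,hy,z):
    a=np.radians(yaw);co,s=np.cos(a),np.sin(a)
    return np.array([[c[0]+co*x-s*y,c[1]+s*x+co*y,z] for x,y in((-hx,-hy),(hx,-hy),(hx,hy),(-hx,hy))])
for hx,hy,z,col in((.032,.026,.004,(0,0,255)),(.018,.012,.038,(0,255,0))):
    u=((proj(p,box((.5763,-.3230),-22,hx,hy,z))-b+.5)*6).astype(int);cv2.polylines(big,[u],True,col,1)
cv2.imwrite("pics/wr3z.png",big)
E
```

```text
(no output)
```

View pics/wr3z.png

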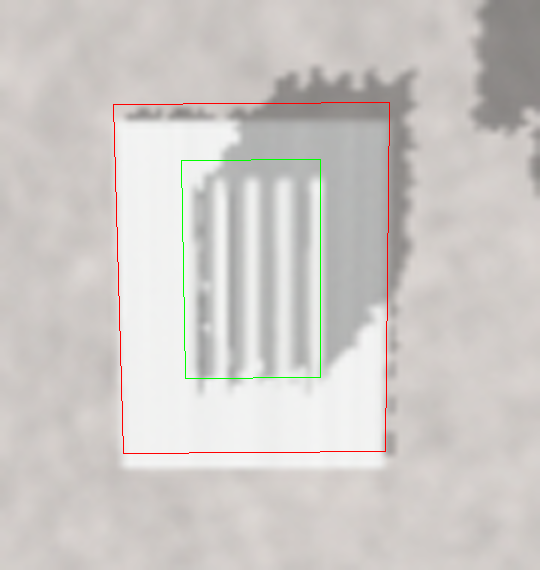

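```bash
python3 -m inch '.0246 0 0 0 0 0 .5;.0246 0 0 0 0 0 .5;.0246 0 .02 0 0 0 .5;.0246 0 .03 0 0 0 .5;0 0 .035 0 0 0 .5;0 0 .035 0 0 0 .5;0 0 .035 0 0 0 .5;0 0 .02 0 0 0 .5;0 0 .0145 0 0 0 .5;0 0 0 0 0 0 .5;0 0 0 0 0 0 .5'; python3 - <<'E'
from h import *
from plant import r
st=r.get_state(); print(st['tcp_pos'],st['eef_rot'],st['contact_force'])
for c,b in(("scene",(215,230)),("side",(325,220))):
    im=r.capture(c)[:,:,::-1]; cv2.imwrite(f"pics/{c}4z.png",cv2.resize(im[b[1]:b[1]+100,b[0]:b[0]+120],None,fx=6,fy=6,interpolation=cv2.INTER_CUBIC))
im=r.capture("wrist"); cv2.imwrite("pics/wr4.png",im[:,:,::-1])
E
```

```text
time_s: 10.97
tcp_pos: [0.5745, -0.3233, 0.0082]
eef_rot: [180.0, 0.1, -22.3]
contact_force: [-0.2, -0.4, 0.2]
gripper_width: 0.044
[ 0.57448549 -0.32325237  0.00821699] [ 1.79977810e+02  9.07984687e-02 -2.22500759e+01] [-0.23944516 -0.42811057  0.24209893]
```

View pics/side4z.png

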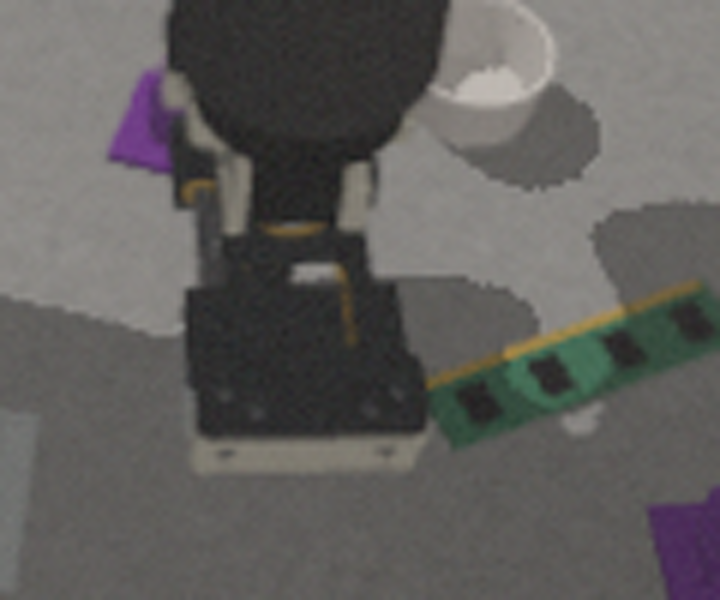

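View pics/scene4z.png

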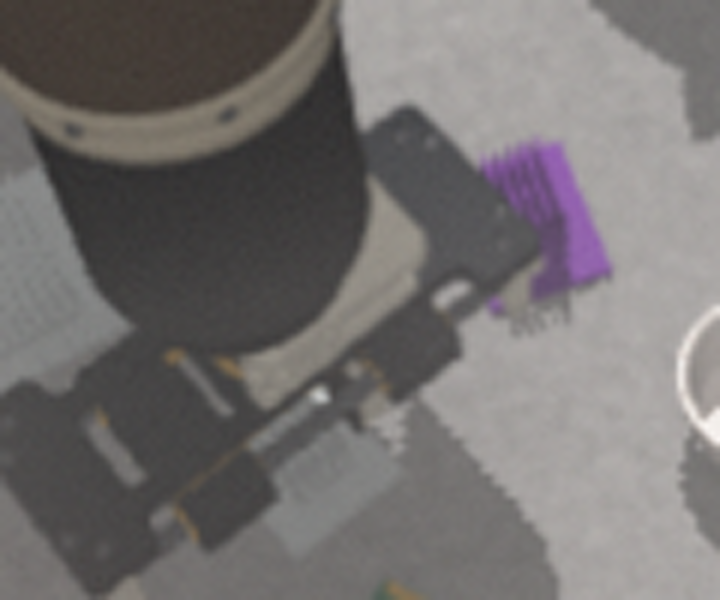

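View pics/wr4.png

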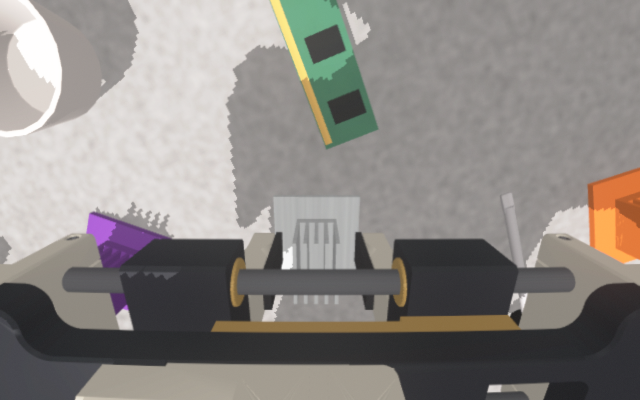

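```bash
python3 -m inch '0 0 0 0 0 0 .2;0 0 0 0 0 0 .2;0 0 0 0 0 0 .2;0 0 0 0 0 0 .2;0 0 0 0 0 0 .1;0 0 0 0 0 0 .1' 25; python3 -m inch '0 0 -.02 0 0 0 .1;0 0 -.02 0 0 0 .1;0 0 -.03 0 0 0 .1;0 0 -.035 0 0 0 .1;0 0 -.035 0 0 0 .1;0 0 0 0 0 0 .1'; python3 - <<'E'
from h import *
from plant import r
st=r.get_state(); im=r.capture("wrist"); p=r.camera_params("wrist"); np.save("wr5.npy",p,allow_pickle=True)
print(st['tcp_pos'],st['eef_rot'],st['contact_force'],st['gripper_width'])
cv2.imwrite("pics/wr5.png",im[:,:,::-1]); 
big=cv2.resize(im[180:320,250:390],None,fx=4,fy=4,interpolation=cv2.INTER_CUBIC)[:,:,::-1].copy()
# expected with sink centred at TCP xy, tool tip h above underside
from scipy.spatial.transform import Rotation as Ro
R=Ro.from_euler('xyz',st['eef_rot'],degrees=True).as_matrix()
for hx,hy,z,col in((.032,.026,.004,(0,0,255)),(.018,.012,.038,(0,255,0))):
    P=np.array([[x,y,.0085-z] for x,y in((-hx,-hy),(hx,-hy),(hx,hy),(-hx,hy))])@R.T+st['tcp_pos']
    u=((proj(p,P)-(250,180)+.5)*4).astype(int);cv2.polylines(big,[u],True,col,1)
cv2.imwrite("pics/wr5z.png",big)
E
```

```text
time_s: 11.62
tcp_pos: [0.575, -0.3233, 0.0095]
eef_rot: [-180.0, -0.0, -22.1]
contact_force: [-0.3, 1.7, 4.1]
gripper_width: 0.024
time_s: 12.12
tcp_pos: [0.5782, -0.325, 0.1569]
eef_rot: [180.0, -0.6, -22.1]
contact_force: [2.3, -0.3, -0.6]
gripper_width: 0.024
[ 0.57824754 -0.32499205  0.15691972] [179.97287832  -0.62567386 -22.08517223] [ 2.33356632 -0.27320335 -0.55379011] 0.02397125323547495
```

View pics/wr5z.png

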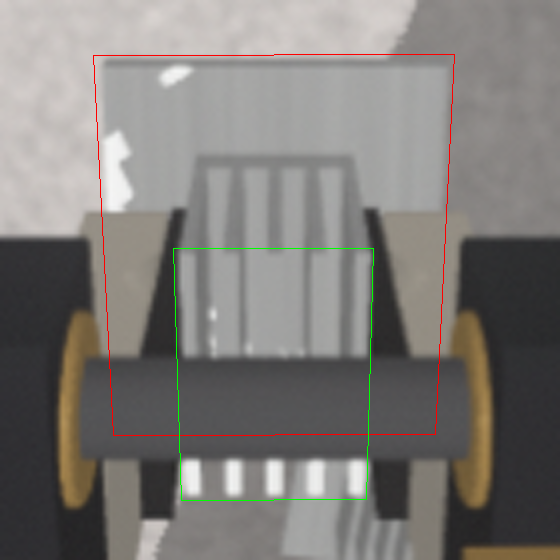

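```bash
python3 -m inch '-.0244 -.0268 -.0035 0 0 0 .1;-.0244 -.0268 -.0035 0 0 0 .1;-.0244 -.0268 -.0035 0 0 0 .1;-.0244 -.0268 -.0035 0 0 0 .1;-.0244 -.0268 -.0035 0 0 0 .1;-.0244 -.0268 -.0035 0 0 0 .1;-.0244 -.0268 -.0035 0 0 0 .1;-.0244 -.0268 -.0035 0 0 0 .1;-.0244 -.0268 -.0035 0 0 0 .1;-.0244 -.0268 -.0035 0 0 0 .1;-.0244 -.0268 -.0035 0 0 0 .1;-.0244 -.0268 -.0035 0 0 0 .1;-.0244 -.0268 -.0035 0 0 0 .1;0 0 0 0 0 -.1023 .1;0 0 0 0 0 -.1023 .1;0 0 0 0 0 -.1023 .1;0 0 0 0 0 0 .1;0 0 0 0 0 0 .1'; python3 - <<'E'
from h import *
from plant import r
st=r.get_state(); im=r.capture("wrist")[:,:,::-1].copy(); p=r.camera_params("wrist"); np.save("wr6.npy",p,allow_pickle=True)
print(st['tcp_pos'],st['eef_rot'],st['joints'],st['contact_force'],st['gripper_width'])
cv2.imwrite("pics/wr6.png",im)
E
cat > ov.py <<'E'
from h import *
def nest(c,yaw):
    a=np.radians(yaw);co,s=np.cos(a),np.sin(a);z0=.057
    B=lambda x0,x1,y0,y1,z:np.array([[c[0]+co*x-s*y,c[1]+s*x+co*y,z0+z] for x,y in((x0,y0),(x1,y0),(x1,y1),(x0,y1))])
    return [(B(-.0335,.024,-.0275,.0275,0),(0,0,255)),(B(-.0395,.0415,-.0335,.0335,.006),(0,255,0)),(B(.024,.0415,-.0335,.0335,.012),(255,0,0))]
def draw(im,p,c,yaw,b,k,n):
    big=cv2.resize(im[b[1]:b[3],b[0]:b[2]],None,fx=k,fy=k,interpolation=cv2.INTER_CUBIC)
    for P,col in nest(c,yaw): cv2.polylines(big,[((proj(p,P)-b[:2]+.5)*k).astype(int)],True,col,1)
    cv2.imwrite(n,big)
E
python3 - <<'E'
from ov import *
from plant import r
c=(.5246,.1081);y=175.5
p=np.load("wr6.npy",allow_pickle=True).item(); u=proj(p,[c[0],c[1],.057])[0].astype(int); print(u)
x0=max(u[0]-75,0);y0=max(u[1]-60,0)
draw(cv2.imread("pics/wr6.png"),p,c,y,(x0,y0,x0+150,y0+110),5,"pics/wr6z.png")
draw(cv2.imread("pics/scene3.png"),r.camera_params("scene"),c,y,(295,135,365,190),8,"pics/s6.png")
draw(cv2.imread("pics/side3.png"),r.camera_params("side"),c,y,(255,145,325,200),8,"pics/w6.png")
E
```

```text
time_s: 13.67
tcp_pos: [0.4118, 0.1187, 0.1937]
eef_rot: [179.9, 0.1, -4.7]
contact_force: [0.1, 0.4, -1.4]
gripper_width: 0.0239
[0.41176753 0.11870453 0.19368248] [ 1.79946267e+02  7.73321921e-02 -4.74828176e+00] [ 4.26488588e+01 -1.86362420e+00 -3.13639835e+01 -2.35882376e-02
 -6.05915410e+01  4.26144948e+01] [ 0.05282842  0.42439213 -1.35703009] 0.023911180853615446
[318  72]
```

View pics/wr6z.png

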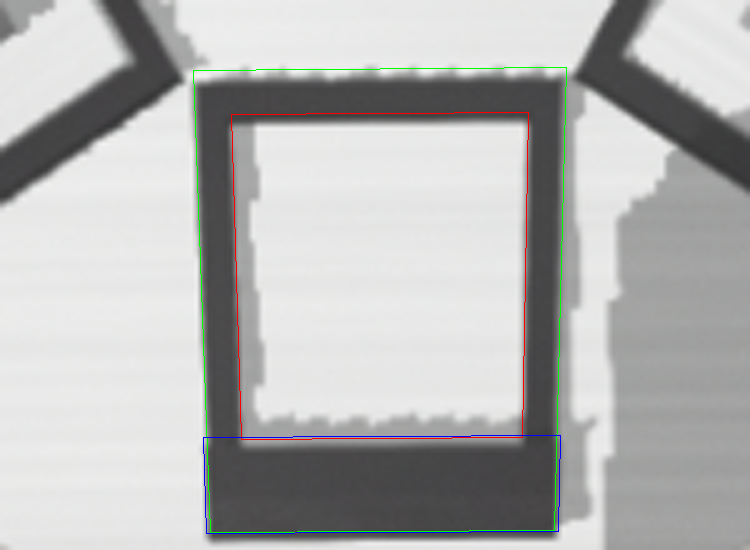

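View pics/s6.png

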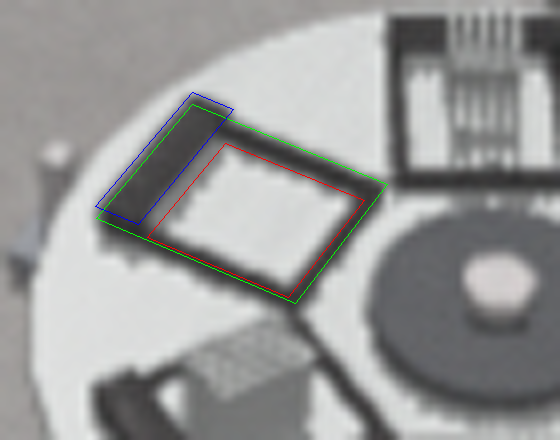

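View pics/w6.png

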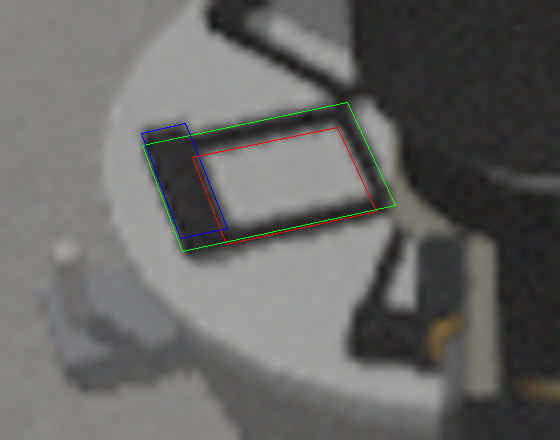

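```bash
python3 -m inch '.0298 .0013 0 0 0 -.003 .1;.0298 0 0 0 0 0 .1;.0298 0 .02 0 0 0 .1;.0298 0 .025 0 0 0 .1;0 0 .02 0 0 0 .1;0 0 .019 0 0 0 .1;0 0 0 0 .1047 0 .1;0 0 0 0 .1047 0 .1;0 0 0 0 .1047 0 .1;0 0 0 0 0 0 .1;0 0 0 0 0 0 .1;0 0 0 0 0 0 .1'; python3 - <<'E'
from h import *
from plant import r
from ov import nest
from scipy.spatial.transform import Rotation as Ro
a=[r.get_state()]
for c,b in(("scene",(285,120)),("side",(245,120))):
    im=r.capture(c)[:,:,::-1].copy(); cv2.imwrite(f"pics/{c}7.png",im); cv2.imwrite(f"pics/{c}7z.png",cv2.resize(im[b[1]:b[1]+90,b[0]:b[0]+110],None,fx=6.5,fy=6.5,interpolation=cv2.INTER_CUBIC)); a.append(r.get_state())
for s in a: print(s['tcp_pos'],s['eef_rot'],s['contact_force'])
P=np.mean([s['tcp_pos'] for s in a],0); d=P-[.5246,.1081,.057]; t=np.radians(175.5); print("X,Y,Z",d[0]*np.cos(t)+d[1]*np.sin(t),-d[0]*np.sin(t)+d[1]*np.cos(t),d[2])
E
```

```text
time_s: 14.72
tcp_pos: [0.5356, 0.1039, 0.1126]
eef_rot: [179.6, -16.2, -4.7]
contact_force: [0.6, 0.0, -1.7]
gripper_width: 0.0237
[0.53558198 0.10392362 0.11255894] [179.61037341 -16.21659649  -4.73423412] [ 0.59174812  0.02322338 -1.66851611]
[0.53639367 0.10451904 0.11296441] [179.65469901 -16.2646755   -4.745633  ] [ 0.08610791  0.51990781 -1.47898905]
[0.53664612 0.10469748 0.11304658] [179.66566431 -16.28212938  -4.74796985] [-0.35424664 -0.2592391  -1.55993882]
X,Y,Z -0.011863339040462103 0.002797794333184957 0.05585664276116852
```

View pics/side7z.png

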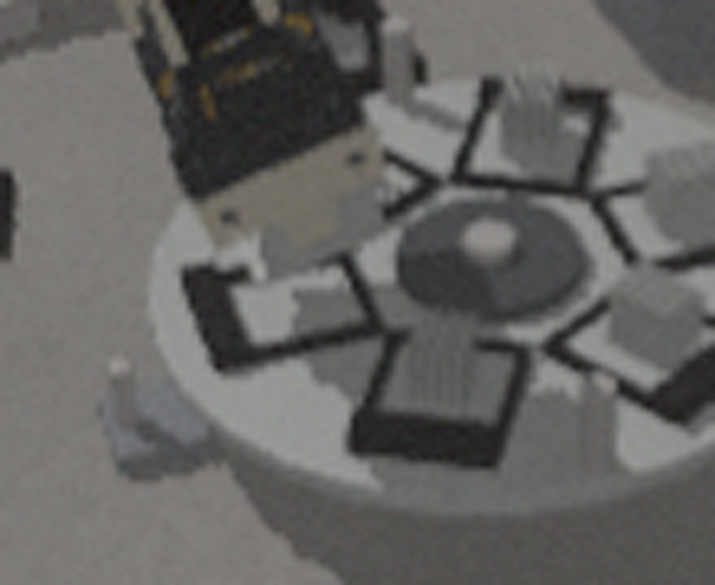

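View pics/scene7z.png

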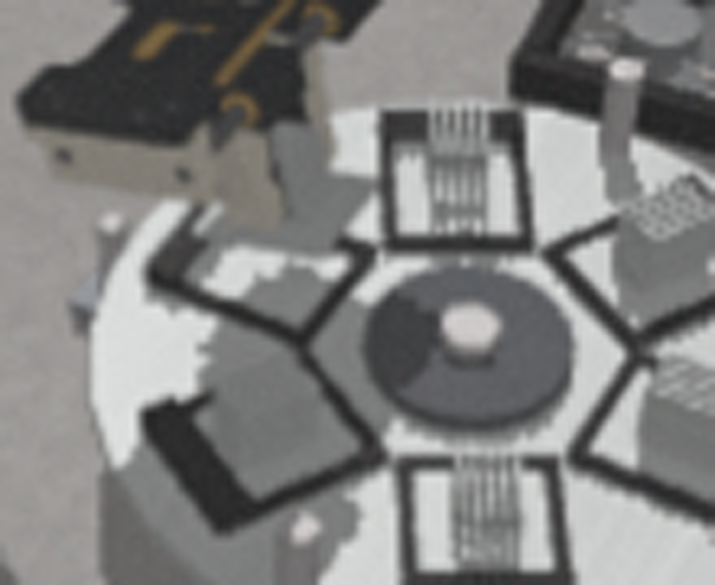

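```bash
cat > pose.py <<'E'
from h import *
from plant import r
from scipy.spatial.transform import Rotation as Ro
def rep():
    s=r.get_state(); R=Ro.from_euler('xyz',s['eef_rot'],degrees=True).as_matrix()
    t=np.radians(175.5); N=np.array([[np.cos(t),np.sin(t),0],[-np.sin(t),np.cos(t),0],[0,0,1]])
    d=N@(s['tcp_pos']-[.5246,.1081,.057]); n=N@R
    print("t",s['time_s'],"TCP XYZ mm",(d*1e3).round(1),"rot",s['eef_rot'].round(1),"F",(N@s['contact_force']).round(1),"w",round(s['gripper_width']*1e3,1))
    C=d+n@[0,0,.009]
    ax=-n[:,0]; # outward axis of sink
    o=C+.032*ax; i=C-.032*ax; nn=-n[:,2]
    print("centre",(C*1e3).round(1),"outer bot",(o*1e3).round(1),"outer top",((o+.004*nn)*1e3).round(1),"inner bot",(i*1e3).round(1), "tilt",np.degrees(np.arcsin(-ax[2])).round(1))
    # world->tool for nest-frame directions
    return s
if __name__=="__main__":
    s=rep(); print(s['joints'].round(2),s['qd'].round(2))
E
python3 -m inch '0 0 0 0 0 0 .1;0 0 0 0 0 0 .1;0 0 0 0 0 0 .1;0 0 0 0 0 0 .1;0 0 0 0 0 0 .1;0 0 0 0 0 0 .1'; python3 pose.py
```

```text
time_s: 15.32
tcp_pos: [0.5349, 0.1037, 0.112]
eef_rot: [179.5, -16.2, -4.6]
contact_force: [-0.0, -0.0, -1.6]
gripper_width: 0.0238
t 15.3167 TCP XYZ mm [-10.6   3.5  55. ] rot [179.5 -16.2  -4.6] F [ 0.   0.  -1.6] w 23.8
centre [-13.1   3.6  46.4] outer bot [17.6  3.6 37.4] outer top [18.7  3.5 41.3] inner bot [-43.9   3.7  55.3] tilt 16.2
[ 37.99   6.33 -46.74  25.06 -27.42  25.95] [ 0.04 -0.06 -0.12  0.04  0.1  -0.02]
```

```bash
python3 -m inch '-.0018 -.0018 -.0005 .009 0 0 .1;-.0019 -.0017 -.0006 0 0 0 .1;-.0013 0 .0045 0 0 0 .1;-.0013 0 .0045 0 0 0 .1;-.0013 0 .0045 0 0 0 .1;-.0013 0 .0045 0 0 0 .1;-.0013 0 .0045 0 0 0 .1;-.0013 0 .0045 0 0 0 .1;0 0 0 0 0 0 .1;0 0 0 0 0 0 .1;0 0 0 0 0 0 .1'; python3 pose.py;python3 pose.py
```

```text
time_s: 16.23
tcp_pos: [0.5315, 0.1075, 0.084]
eef_rot: [-180.0, -16.2, -4.6]
contact_force: [-0.3, -0.1, -1.4]
gripper_width: 0.0237
t 16.2333 TCP XYZ mm [-6.9  0.  27. ] rot [-180.   -16.2   -4.6] F [ 0.3  0.1 -1.4] w 23.7
centre [-9.4  0.  18.3] outer bot [21.3 -0.   9.4] outer top [22.4 -0.  13.3] inner bot [-40.2   0.1  27.3] tilt 16.2
[ 37.19   8.33 -50.61  30.39 -21.53  20.74] [ 0.17 -0.4   0.28 -0.07  0.04  0.01]
t 16.2333 TCP XYZ mm [-6.9  0.  27. ] rot [-180.   -16.2   -4.6] F [ 0.3  0.1 -1.4] w 23.7
centre [-9.4  0.  18.3] outer bot [21.3 -0.   9.4] outer top [22.4 -0.  13.3] inner bot [-40.2   0.1  27.3] tilt 16.2
[ 37.19   8.33 -50.61  30.39 -21.53  20.74] [ 0.17 -0.4   0.28 -0.07  0.04  0.01]
```

```bash
cat > look.py <<'E'
import sys
from h import *
from plant import r
from ov import nest
from scipy.spatial.transform import Rotation as Ro
tag=sys.argv[1]; held=len(sys.argv)<3
s=r.get_state();R=Ro.from_euler('xyz',s['eef_rot'],degrees=True).as_matrix()
for c,b in(("scene",(290,130)),("side",(250,140))):
    im=r.capture(c)[:,:,::-1].copy();cv2.imwrite(f"pics/{c}{tag}.png",im);p=r.camera_params(c); k=9
    big=cv2.resize(im[b[1]:b[1]+60,b[0]:b[0]+80],None,fx=k,fy=k,interpolation=cv2.INTER_CUBIC)
    if held:
      for hx,hy,z,col in((.032,.026,.0,(0,255,255)),(.032,.026,.004,(0,0,255))):
        P=np.array([[x,y,.009-z] for x,y in((-hx,-hy),(hx,-hy),(hx,hy),(-hx,hy))])@R.T+s['tcp_pos']
        cv2.polylines(big,[((proj(p,P)-b+.5)*k).astype(int)],True,col,1)
    else:
        for P,col in nest((.5246,.1081),175.5): cv2.polylines(big,[((proj(p,P)-b+.5)*k).astype(int)],True,col,1)
    cv2.imwrite(f"pics/{c}{tag}z.png",big)
E
python3 look.py 8
```

```text
(no output)
```

View pics/side8z.png

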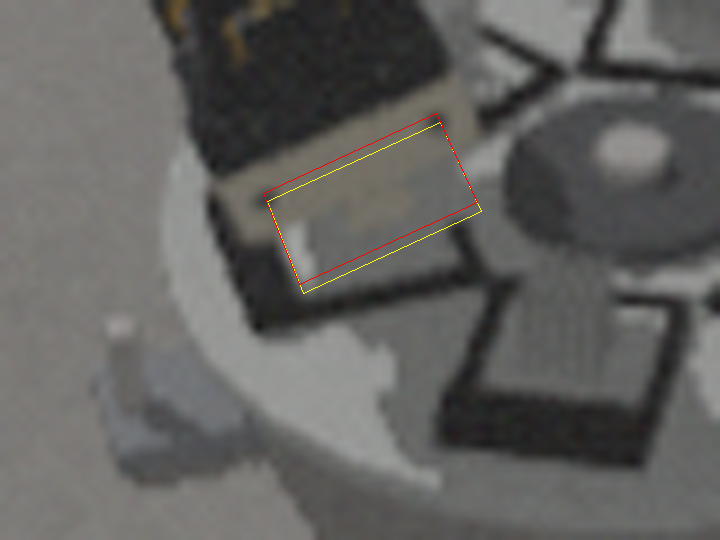

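View pics/scene8z.png

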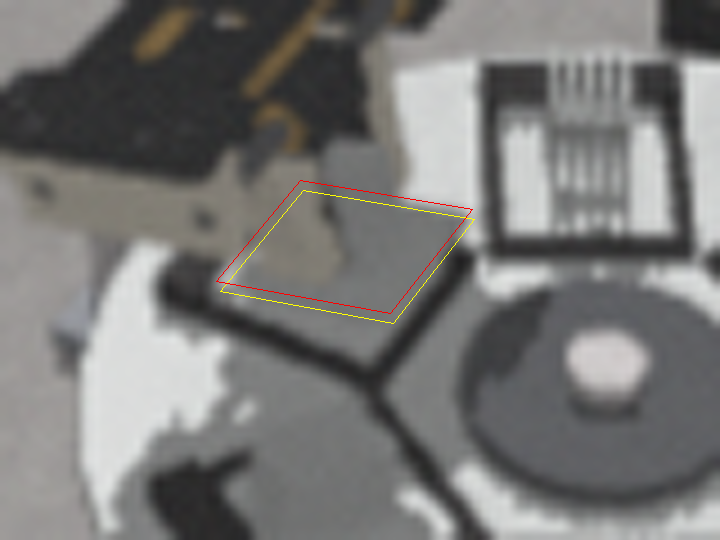

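```bash
python3 -m inch '.0008 0 .0002 0 0 0 .1;-.0006 0 .0019 0 0 0 .1;-.0006 0 .0019 0 0 0 .1;0 0 0 0 0 0 .1;0 0 0 0 0 0 .1'; python3 pose.py; python3 -m inch '-.0006 0 .0019 0 0 0 .1;-.0005 0 .0019 0 0 0 .1;0 0 0 0 0 0 .1;0 0 0 0 0 0 .1'; python3 pose.py
```

```text
time_s: 16.75
tcp_pos: [0.5319, 0.1073, 0.0798]
eef_rot: [-180.0, -16.2, -4.6]
contact_force: [0.1, -0.1, -2.0]
gripper_width: 0.0238
t 16.75 TCP XYZ mm [-7.4  0.2 22.8] rot [-180.   -16.2   -4.6] F [-0.1  0.1 -2. ] w 23.8
centre [-9.9  0.2 14.1] outer bot [20.9  0.1  5.2] outer top [22.   0.1  9. ] inner bot [-40.6   0.2  23.1] tilt 16.2
[ 36.87   8.74 -51.12  31.49 -20.68  19.87] [ 0.08 -0.09  0.37 -0.33 -0.13  0.14]
time_s: 17.08
tcp_pos: [0.532, 0.1073, 0.0758]
eef_rot: [-180.0, -16.2, -4.6]
contact_force: [-0.1, 0.3, -1.1]
gripper_width: 0.024
t 17.0833 TCP XYZ mm [-7.4  0.2 18.8] rot [-180.   -16.2   -4.6] F [ 0.1 -0.3 -1.1] w 24.0
centre [-9.9  0.2 10.2] outer bot [20.8  0.1  1.2] outer top [21.9  0.1  5.1] inner bot [-40.7   0.2  19.1] tilt 16.2
[ 36.56   9.08 -51.71  32.75 -19.81  18.82] [ 0.02 -0.13  0.32 -0.29 -0.17  0.25]
```

```bash
python3 -m inch '-.0002 0 .0007 0 0 0 .1;0 0 0 0 0 0 .1;0 0 0 0 0 0 .1'; python3 pose.py; python3 -m inch '-.0002 0 .0007 0 0 0 .1;0 0 0 0 0 0 .1;0 0 0 0 0 0 .1'; python3 pose.py
```

```text
time_s: 17.33
tcp_pos: [0.5322, 0.1076, 0.0754]
eef_rot: [-179.9, -16.2, -4.6]
contact_force: [-0.5, -0.9, -0.9]
gripper_width: 0.0236
t 17.3333 TCP XYZ mm [-7.6 -0.1 18.4] rot [-179.9  -16.2   -4.6] F [ 0.5  0.9 -0.9] w 23.6
centre [-10.2  -0.1   9.8] outer bot [20.6 -0.2  0.8] outer top [21.7 -0.2  4.7] inner bot [-40.9  -0.1  18.7] tilt 16.2
[ 36.5    9.12 -51.8   32.99 -19.65  18.61] [-0.07 -0.05  0.08 -0.22 -0.02  0.09]
time_s: 17.58
tcp_pos: [0.5325, 0.1078, 0.0751]
eef_rot: [-179.9, -16.3, -4.6]
contact_force: [-2.4, 0.5, 4.8]
gripper_width: 0.0238
t 17.5833 TCP XYZ mm [-7.9 -0.4 18.1] rot [-179.9  -16.3   -4.6] F [ 2.5 -0.3  4.8] w 23.8
centre [-10.4  -0.4   9.4] outer bot [20.3 -0.4  0.5] outer top [21.5 -0.4  4.3] inner bot [-41.1  -0.3  18.4] tilt 16.3
[ 36.44   9.16 -51.89  33.26 -19.49  18.4 ] [ 0.05 -0.05 -0.07 -0.11 -0.06  0.05]
```

```bash
python3 -m inch '.0003 .0003 -.0009 0 0 0 .1;-.002 0 -.0006 0 0 0 .1;-.002 0 -.0006 0 0 0 .1;-.002 0 -.0006 0 0 0 .1;0 0 0 0 0 0 .1;0 0 0 0 0 0 .1'; python3 pose.py; python3 -m inch '-.002 0 -.0006 0 0 0 .1;-.002 0 -.0006 0 0 0 .1;0 0 0 0 0 0 .1;0 0 0 0 0 0 .1'; python3 pose.py
```

```text
time_s: 18.08
tcp_pos: [0.5256, 0.1076, 0.0755]
eef_rot: [-180.0, -16.2, -4.6]
contact_force: [-0.7, -0.2, -2.4]
gripper_width: 0.0235
t 18.0833 TCP XYZ mm [-1.   0.4 18.5] rot [-180.   -16.2   -4.6] F [ 0.7  0.2 -2.4] w 23.5
centre [-3.6  0.4  9.8] outer bot [27.2  0.3  0.9] outer top [28.3  0.3  4.7] inner bot [-34.3   0.4  18.8] tilt 16.2
[ 36.94   8.56 -52.62  33.44 -19.57  17.73] [-0.14  0.13  0.38 -0.02 -0.12  0.13]
time_s: 18.42
tcp_pos: [0.5216, 0.108, 0.0756]
eef_rot: [-180.0, -16.2, -4.6]
contact_force: [-0.8, -0.4, -1.2]
gripper_width: 0.0237
t 18.4167 TCP XYZ mm [ 3.   0.3 18.6] rot [-180.   -16.2   -4.6] F [ 0.8  0.4 -1.2] w 23.7
centre [ 0.5  0.3 10. ] outer bot [31.2  0.2  1.1] outer top [32.3  0.2  4.9] inner bot [-30.2   0.4  18.9] tilt 16.2
[ 37.24   8.2  -53.14  33.8  -19.5   17.07] [-0.08  0.09  0.27 -0.07  0.05  0.1 ]
```

```bash
python3 -m inch '0 0 .0011 0 -.0367 0 .1;0 0 .0011 0 -.0367 0 .1;.0003 0 .0011 0 -.035 0 .1;.0003 0 .0011 0 -.035 0 .1;0 0 0 0 0 0 .1;0 0 0 0 0 0 .1;0 0 0 0 0 0 .1'; python3 pose.py
```

```text
time_s: 19.0
tcp_pos: [0.5232, 0.1077, 0.0713]
eef_rot: [-180.0, -8.1, -4.6]
contact_force: [0.8, 0.3, -2.7]
gripper_width: 0.0238
t 19.0 TCP XYZ mm [ 1.3  0.5 14.3] rot [-180.    -8.1   -4.6] F [-0.7 -0.4 -2.7] w 23.8
centre [0.1 0.5 5.4] outer bot [31.7  0.4  0.9] outer top [32.3  0.4  4.9] inner bot [-31.6   0.6   9.9] tilt 8.1
[ 36.39  12.39 -38.74   9.64 -33.12  41.18] [ 0.21 -0.51 -0.6  -0.09 -0.28  0.23]
```

```bash
python3 -m inch '.0003 -.0004 .0011 0 -.035 0 .1;.0003 0 .0011 0 -.035 0 .1;0 0 0 0 0 0 .1;0 0 0 0 0 0 .1'; python3 pose.py;  python3 -m inch '.0003 0 .0011 0 -.035 0 .1;.0003 0 .0011 0 -.036 0 .1;0 0 0 0 0 0 .1;0 0 0 0 0 0 .1'; python3 pose.py; python3 look.py 9
```

```text
time_s: 19.33
tcp_pos: [0.5241, 0.1078, 0.0692]
eef_rot: [-180.0, -4.1, -4.7]
contact_force: [0.3, 0.4, -2.7]
gripper_width: 0.0241
t 19.3333 TCP XYZ mm [ 0.4  0.3 12.2] rot [-180.    -4.1   -4.7] F [-0.3 -0.5 -2.7] w 24.1
centre [-0.2  0.3  3.2] outer bot [31.7  0.2  0.9] outer top [32.   0.2  4.9] inner bot [-32.1   0.4   5.4] tilt 4.1
[ 34.51  14.56 -33.32   4.05 -39.03  47.76] [ 0.33 -0.54 -1.32  0.33  0.73 -0.5 ]
time_s: 19.67
tcp_pos: [0.5248, 0.1078, 0.0669]
eef_rot: [-180.0, -0.0, -4.7]
contact_force: [-0.2, 1.2, -2.3]
gripper_width: 0.0237
t 19.6667 TCP XYZ mm [-0.2  0.3  9.9] rot [-180.    -0.    -4.7] F [ 0.3 -1.1 -2.3] w 23.7
centre [-0.2  0.3  0.9] outer bot [31.8  0.2  0.9] outer top [31.8  0.2  4.9] inner bot [-32.2   0.4   0.9] tilt 0.0
[ 32.58  16.83 -28.49  -0.   -44.67  52.77] [ 0.46 -0.6  -0.76  0.11  0.67 -0.2 ]
```

View pics/side9z.png

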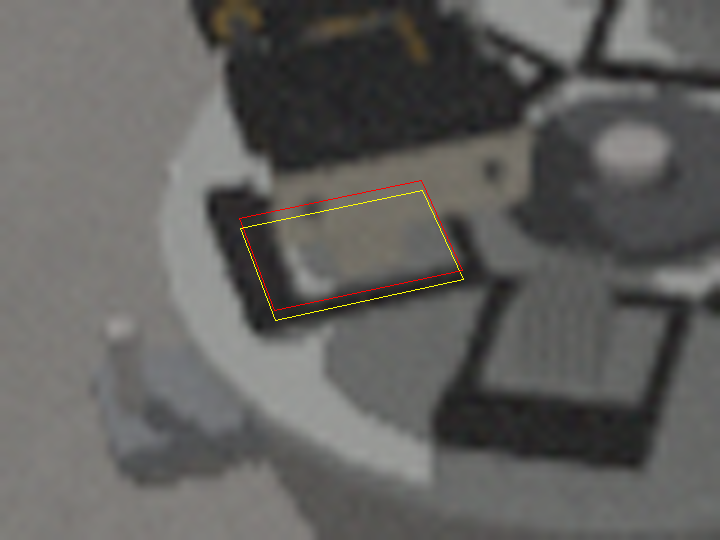

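View pics/scene9z.png

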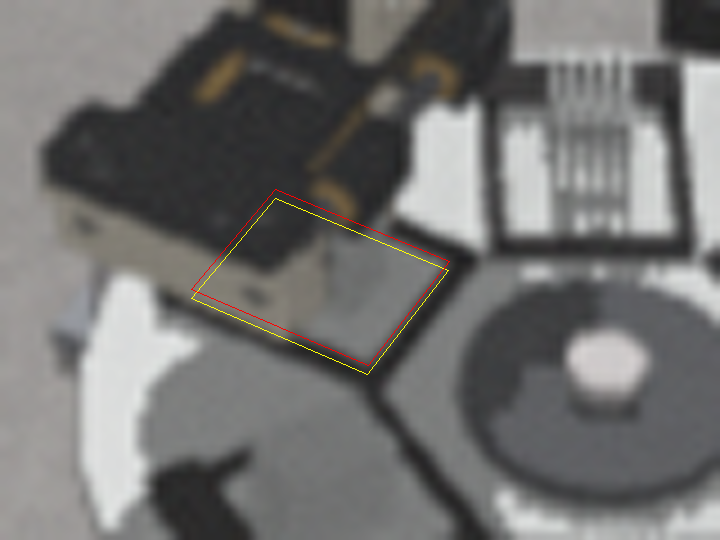

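```bash
python3 -m inch '0 0 .0004 0 0 0 .1;0 0 .0004 0 0 0 .1;0 0 0 0 0 0 .1;0 0 0 0 0 0 .1'; python3 pose.py;  python3 -m inch '0 0 0 0 0 0 .3;0 0 0 0 0 0 .35;0 0 0 0 0 0 .4;0 0 0 0 0 0 .4;0 0 0 0 0 0 .4'; python3 pose.py
```

```text
time_s: 20.1
tcp_pos: [0.5246, 0.1081, 0.0666]
eef_rot: [-180.0, 0.1, -4.6]
contact_force: [-0.8, 0.1, 1.1]
gripper_width: 0.0239
t 20.1 TCP XYZ mm [-0.  -0.   9.6] rot [-1.8e+02  1.0e-01 -4.6e+00] F [ 0.8 -0.1  1.1] w 23.9
centre [-0.  -0.   0.6] outer bot [32.  -0.1  0.6] outer top [32.  -0.1  4.6] inner bot [-32.    0.    0.5] tilt -0.1
[ 32.57  16.89 -28.43  -0.1  -44.71  52.91] [-0.04  0.27  0.25  0.02 -0.15  0.01]
time_s: 20.52
tcp_pos: [0.525, 0.1082, 0.0664]
eef_rot: [-180.0, 0.1, -4.6]
contact_force: [-1.0, 0.2, 0.3]
gripper_width: 0.0348
t 20.5167 TCP XYZ mm [-0.4 -0.2  9.4] rot [-1.8e+02  1.0e-01 -4.6e+00] F [ 1.  -0.2  0.3] w 34.8
centre [-0.4 -0.2  0.4] outer bot [31.6 -0.2  0.4] outer top [31.6 -0.2  4.4] inner bot [-32.4  -0.1   0.3] tilt -0.1
[ 32.55  16.93 -28.39  -0.11 -44.7   52.92] [-0.03  0.02  0.07  0.11 -0.07 -0.04]
```

```bash
python3 -m inch '0 0 -.01 0 0 0 .4;0 0 -.02 0 0 0 .4;0 0 -.03 0 0 0 .4;0 0 -.03 0 0 0 .4;0 0 -.03 0 0 0 .4;-.025 0 0 0 0 0 .4;-.03 0 0 0 0 0 .4;-.03 0 0 0 0 0 .4;-.025 0 0 0 0 0 .4;0 0 0 0 0 0 .4;0 0 0 0 0 0 .4'; python3 look.py 10 x; python3 - <<'E'
from ov import *
from plant import r
im=r.capture("wrist")[:,:,::-1].copy();p=r.camera_params("wrist"); cv2.imwrite("pics/wr10.png",im)
b=(243,12);k=5;big=cv2.resize(im[12:122,243:393],None,fx=k,fy=k,interpolation=cv2.INTER_CUBIC)
N=nest((.5246,.1081),175.5)[1:]
a=np.radians(175.5);co,s=np.cos(a),np.sin(a)
for hx,hy,z in((.032,.026,.004),(.018,.012,.038)):
    N.append((np.array([[.5246+co*x-s*y,.1081+s*x+co*y,.057+z] for x,y in((-hx,-hy),(hx,-hy),(hx,hy),(-hx,hy))]),(0,0,255)))
for P,col in N: cv2.polylines(big,[((proj(p,P)-b+.5)*k).astype(int)],True,col,1)
cv2.imwrite("pics/wr10z.png",big); print(r.get_state()['time_s'],r.get_state()['contact_force'])
E
```

```text
time_s: 21.43
tcp_pos: [0.4148, 0.1171, 0.1879]
eef_rot: [-179.9, -0.0, -4.5]
contact_force: [0.4, -0.1, 0.1]
gripper_width: 0.035
21.5833 [ 0.9800559   0.28997031 -0.24496587]
```

View pics/wr10z.png

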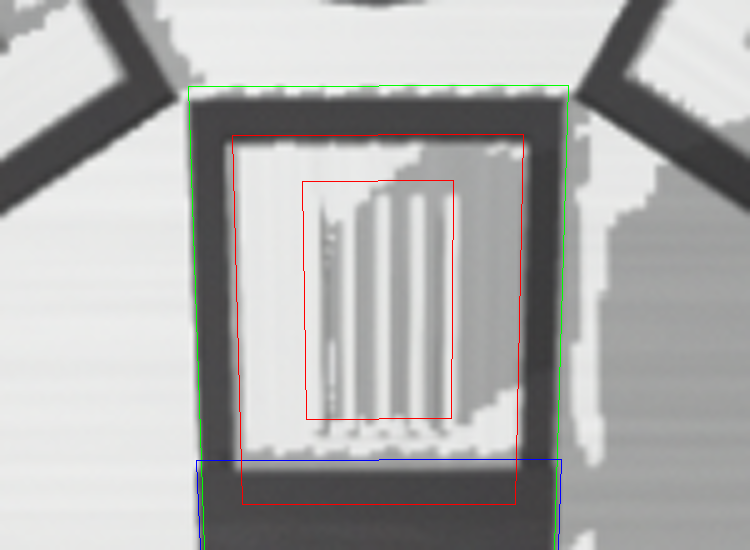

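View pics/side10z.png

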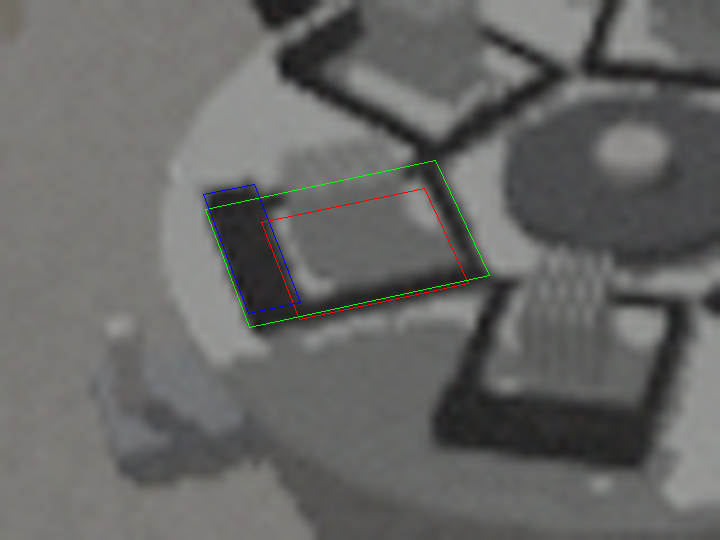

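View pics/scene10z.png

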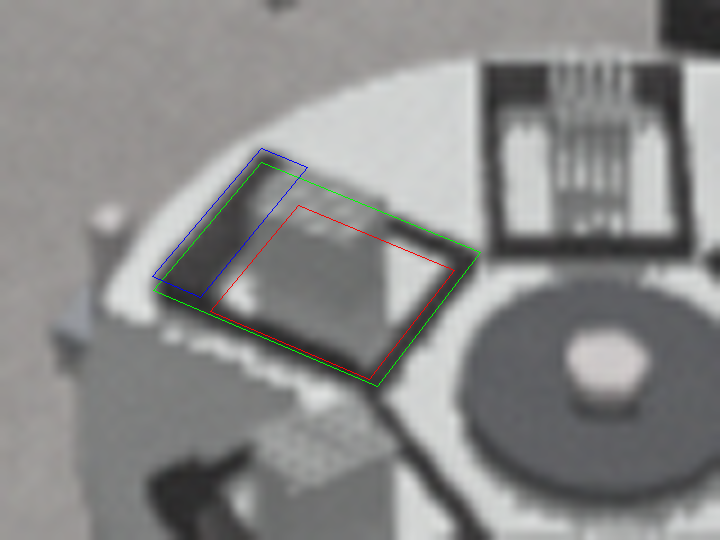

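```bash
python3 - <<'E'
import cv2
im=cv2.imread("pics/wr10.png"); cv2.imwrite("pics/wr10y.png",cv2.resize(im[25:115,280:357],None,fx=6.6,fy=6.6,interpolation=cv2.INTER_NEAREST))
im=cv2.imread("pics/side10.png"); cv2.imwrite("pics/sd10y.png",cv2.resize(im[150:185,268:308],None,fx=16,fy=16,interpolation=cv2.INTER_CUBIC))
E
```

```text
(no output)
```

View pics/wr10y.png

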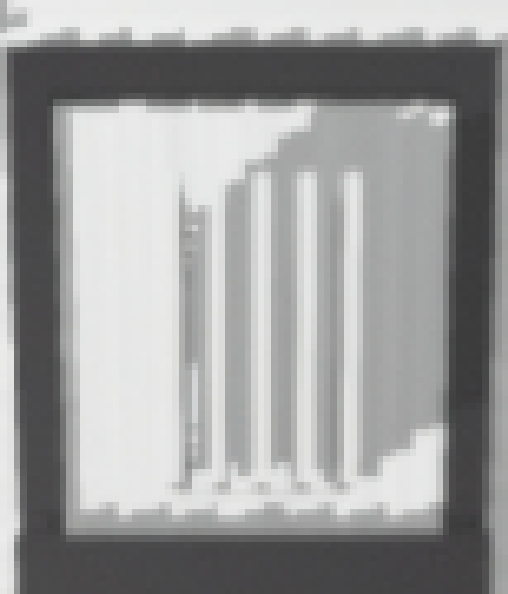

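View pics/sd10y.png

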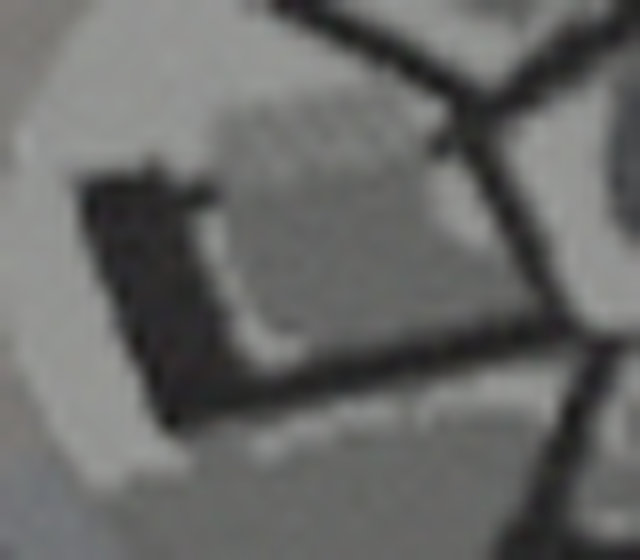

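```bash
python3 - <<'E'
from plant import r
print(r.close_job(), r.get_state()['time_s'])
E
```

```text
the job is handed in; nothing more can be done
the job is handed in; nothing more can be done
```

I turned the table one position anticlockwise and loaded the small heatsink into the empty nest. I then handed the job in after about 22 s of the 61 s allowed. The hand-in reported no verdict, so I can't confirm the run passed.

- **Table:** I straddled the post loosely with the jaws, moved along a 60° arc, and lifted out clear of the post. Pictures afterwards show the table in its next detent with the empty nest at the pointer. The nest outline predicted for that position lay within about 1 mm of the picture.
- **Heatsink:** I gripped it across the fins and tilted it 16°. I lowered the outer edge until it touched the nest floor, then slid it under the lip, levelled it and let go.
    - **At release:** the measured arm pose put the heatsink within about 0.5 mm of the nest centre, about 0.1° from level, and touching the floor.
    - **Last pictures:** they show the flange inside the walls with its outer edge under the lip, and no visible tilt.
- **Other things on the bench:** nothing in the moves or force readings suggests I touched them. I did not measure their positions again afterwards.

**Checks that disagreed:**
- The first tilt move stopped at about 16° instead of 18° and drifted a few millimetres. I corrected that before inserting.
- The wrist camera differed from my model by about 1–2 mm throughout, by much the same amount for the nest and the heatsink.
- The final flatness comes from the arm pose, the floor contact and the pictures. I did not press down on the heatsink to test it.

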